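# Load two loose tubes onto a roller mixer

## Task

Two amber sample tubes with blue caps are lying loose on the bench, where they roll away at a touch. Lay both on the roller mixer, each lying lengthwise in a gap between two neighbouring rollers, either way round; set them down gently without dropping them, and leave the red-capped tube and everything else on the bench where it is.

Things in the scene. Friction and masses are not known exactly. Their poses are not given: they have to be found in the camera images.
- tube_a: One of two amber screw-cap tubes to load, lying on its side and free to roll: 116 mm long, body 29.4 mm in diameter, last 15 mm at the closed end a cone, blue cap 34 mm in diameter and 14 mm long at the other end; about 65 g. Origin on its axis at mid-length, 16 mm above the bench; x axis along the tube to the cap (cap end lies 1.5 degrees up), y and z turn as it rolls.
- tube_b: The other amber tube with a blue cap to load: same size and axes as tube_a.
- mixer: White bench roller mixer, switched off, does not move. Origin on the bench below the middle of its rollers; z up, y along the rollers, towards the drive end with the dark panel. Six still grey rollers, 30 mm in diameter, y -140 to 140 mm, axes 82 mm up at x = -95, -57, -19, 19, 57, 95 mm. Housing x -125 to 125, y -173 to 233 mm; end walls at y = -145 and 145 are 102 and 108 mm high, a knob 125.
- gap_mid (a point): Middle of the mixer's middle gap: the point where a tube's origin lies when it is seated there at half length, 106 mm above the bench (tube's cap end 2 degrees up). Axes as the mixer's. The five gaps lie at x = -76, -38, 0, 38 and 76 mm from here. The roller tops are 9 mm below this point, so fingertips should reach at most 7 mm below the tube's axis.
- gap_far (a point): The same point of the gap farthest from the robot, at x = 76 mm from gap_mid. Two tubes in neighbouring gaps leave only 4 mm between their caps, too little for a finger; tubes in every second gap leave about 40 mm between them.
- red_tube: Red-capped pale tube already on the mixer, same size and axes as the amber ones, lying in the gap nearest the robot (x = -76 mm of the mixer), within 45 mm of the rollers' middle. To be left there.
- tip_box: Orange pipette-tip box with a pale lid, 124 x 86 x 91 mm, loose bystander. Origin: centre of its underside.
- clear_bottle: Clear glass bottle with blue cap, 70 mm in diameter, 138 mm high, loose bystander. Origin: centre of its underside.
- brown_bottle: Small brown bottle with red cap, 56 mm in diameter, 105 mm high, loose bystander. Origin: centre of its underside.
- tape_roll: Yellow roll of tape lying flat, 100 mm in diameter, 24 mm high, loose bystander. Origin: centre of its underside.
- marker: Marker pen lying on the bench, 130 mm long along its x axis, 15 mm thick, loose bystander. Origin: underside, mid-length.
- cryo_box: White lidded card box, 136 x 136 x 53 mm, loose bystander. Origin: centre of its underside.
Things that resemble listed ones, but are neither listed nor needed, are in the scene too. Leave any green or yellow look-alike of the tube_a alone.

How it is judged:
By the outcome, as a careful person would: the job done as asked, in the order asked, and still so for the second after the job is handed in, with the robot touching nothing.
It also fails if it takes over 56 s, if anything falls off the work surface, if the arm or the gripper's body presses on something with over 40 N, if the wrist force passes 120 N, or if a joint passes its speed limit or range.

## Robot

A 6-joint arm with a two-finger parallel gripper is mounted at the origin on the work surface. World frame = base frame: x ahead of the robot, y to its left, z up, the work surface at z = 0. Lengths are in m, angles in rad, forces in N, time in s.
With the tool pointing down it reaches from about 0.3 to 0.75 m from the base axis. Payload 8.5 kg.
Tool frame: the origin (TCP) lies between the finger pads; the fingertips stand 17 mm ahead of it and the grasp point (between the pads) lies 2 mm behind it; z points along the fingers, y is the line along which they close (so a half turn about z gives the same grasp; the last joint's range is limited). The gripper opens to 88 mm and grips with 3 to 60 N. Pads are 18 mm wide; open, the fingers measure 123 mm over their backs; the gripper's body (75 mm by 187 mm) begins 45 mm behind the grasp point.
Start: joints at [1.051, 0.381, 1.297, -0, 1.464, -0.215], TCP at [0.165, 0.525, 0.256] pointing down, gripper open.
Joint ranges: [-3.11, 3.11], [-0.89, 2.33], [0.22, 2.48], [-1.42, 4.56], [0.17, 2.85], [-2.88, 2.88]. Speed limits (rad/s): [2.39, 2.39, 3.14, 3.14, 3.14, 3.14].

## Interface

Orientations are given as a unit quaternion [x, y, z, w].
In Python, from cell import bot, optics, job gives the robot as it stands.
- The arm moves only by the tool play_rows, never from a script. Its argument "increments" is a list that holds one entry, the list of rows, each a list of 6 numbers: the shift along the tool's x, y, z in cm, then the turn, a rotation vector about the tool's x, y, z in degrees. A call has 1 to 5 rows; each row shifts and turns the commanded pose from where the row before left it, along the tool's axes as they then stand; what a row does not reach is not made up. A row lasts 1/10 s, in which the tool goes at most 50 mm and 8.59 degrees, less where a joint would pass 70% of its speed; a pose out of reach is approached as far as the arm can. A call with a gripper value outside its range is refused whole. "claw" is the opening, from -1 (shut) to 1 (fully open), set as the call begins (left out, the last holds). The fingers move at their own pace and stop on an object; "squeeze" is the grip in N (left out, the last holds). Time passes only in rows, so rows that do not move let the fingers close. It gives the time, the measured TCP pose, the force, the opening and the grip force at its end, in the units of the state.
- bot.get_state(): the state, without advancing time (a new reading comes with each control period).
- optics.capture(name): name is "scene" or "top"; returns a dict with "img" (480x640x3 uint8, red, green, blue), "camera_matrix" (3x3 intrinsics, pixels), "cam_to_world" (4x4, takes a point from camera to world coordinates). Camera axes: x right, y down, z forward; pixel columns grow to the right and rows downward; lengths in m; the calibration is good to about 2 mm. A picture is of the moment at which its call begins. There is no depth.
- job.job_done(): hands the job in; it is judged then, once.
Trained networks look in a picture, given as the dict that the camera call returned (one of the last four; its "shot" number tells which), for a name from the list of things; names that differ only in an ending like _2 or _b are one class to them, and where a whole thing is asked for, a point or a joint stands for the part that bears it (a point fixed in the world has none). Each returns a list of dicts, best first, with "conf" (0 to 1); they miss things now and then, are a little off and sometimes report something else, mostly with a low value. They report only what shows in the picture. A call takes as long as a camera call. They do not tell look-alikes from the thing itself.
- optics.search_frame(picture, thing): "extent" ([left, top, right, bottom] in pixels, round what is visible of it).
- optics.place_of(picture, thing): "xy" ([column, row] in pixels: a listed point, or the origin of a listed thing).
The state is a dict: "t": time; "joint_positions": joint angles; "qvel": joint speeds; "joint_torque": joint torques, N m; "position": TCP position; "tool_rot": TCP orientation; "force": force on the tool from outside, world axes, zero at the start; "moment": the same for the moment, N m; "gripper_width": opening from 0.0 (shut) to 1.0 (fully open); "grasp_force": force on a finger pad.
Only numpy, scipy, OpenCV 4.12 (cv2) and the standard library are available. Lean on these libraries where they do the work, as an engineer would, in place of code of your own. Each camera call takes 0.05 s, during which the arm holds its last target. There are 200 camera calls.

## Working session

There is one attempt and no reset: what is moved stays moved. The work goes in short steps, Python scripts to look and compute and a tool call to move; the robot and the scene stay as the last step left them, time stands still between calls to the robot, and variables do not carry over. Pictures are saved under pics/ and viewed, at most 10 in all, crops included, and the job is handed in when it is done.

Besides the shell and the picture viewer there is one more tool, called after "Request:" as a command line: name --argument value ..., lists and objects as JSON in quotes. play_rows: Moves the arm, as the interface text tells. Its arguments: {"type":"object","properties":{"increments":{"type":"array"},"claw":{"type":"number"},"squeeze":{"type":"number"}},"required":["increments"]}

```bash
mkdir -p pics
cat > h.py <<'E'
import numpy as np, cv2
from cell import bot, optics, job
from scipy.spatial.transform import Rotation as R
def ray(p,uv,z):
    K=np.array(p["camera_matrix"]);T=np.array(p["cam_to_world"])
    d=T[:3,:3]@np.linalg.solve(K,[uv[0],uv[1],1.]);c=T[:3,3]
    return c+d*(z-c[2])/d[2]
def proj(p,X):
    K=np.array(p["camera_matrix"]);T=np.array(p["cam_to_world"])
    q=K@(T[:3,:3].T@(np.array(X)-T[:3,3]));return q[:2]/q[2]
def save(p,n,crop=None,s=1):
    im=p["img"][...,::-1]
    if crop: im=im[crop[1]:crop[3],crop[0]:crop[2]]
    cv2.imwrite(f"pics/{n}.png",cv2.resize(im,None,fx=s,fy=s,interpolation=cv2.INTER_CUBIC))
E
python3 - <<'E'
from h import *
Z=dict(tube_a=.016,mixer=0,gap_mid=.106,gap_far=.106,red_tube=.106,tip_box=0,clear_bottle=0,brown_bottle=0,tape_roll=0,marker=0,cryo_box=0)
for c in("top","scene"):
    p=optics.capture(c);save(p,c+"0");print(c,np.round(p["cam_to_world"],3).tolist())
    for n,z in Z.items():
        for d in optics.place_of(p,n)[:5]:
            if d["conf"]>.2: print(n,round(d["conf"],2),np.round(d["xy"]),np.round(ray(p,d["xy"],z),3))
s=bot.get_state();print(s["t"],s["position"],R.from_quat(s["tool_rot"]).as_matrix().round(3).tolist())
E
```

```text
top [[-0.001, -0.998, 0.066, 0.396], [-1.0, 0.002, 0.016, -0.016], [-0.016, -0.066, -0.998, 1.408], [0.0, 0.0, 0.0, 1.0]]
tube_a 0.95 [416. 206.] [ 0.572 -0.251  0.016]
tube_a 0.84 [428. 340.] [ 0.218 -0.277  0.016]
tube_a 0.65 [436. 264.] [ 0.417 -0.301  0.016]
tube_a 0.6 [486. 226.] [ 0.52  -0.435  0.016]
mixer 0.94 [293. 214.] [0.555 0.078 0.   ]
gap_mid 0.89 [289. 208.] [0.558 0.081 0.106]
gap_far 0.59 [287. 178.] [0.634 0.086 0.106]
red_tube 0.75 [296. 239.] [0.479 0.065 0.106]
red_tube 0.74 [110. 270.] [0.403 0.529 0.106]
tip_box 0.75 [538. 281.] [ 0.372 -0.576  0.   ]
clear_bottle 0.86 [426. 156.] [ 0.712 -0.283  0.   ]
brown_bottle 0.96 [493. 178.] [ 0.651 -0.463  0.   ]
brown_bottle 0.63 [285. 180.] [0.648 0.101 0.   ]
tape_roll 0.95 [131. 194.] [0.61  0.521 0.   ]
marker 0.57 [474. 310.] [ 0.295 -0.404  0.   ]
marker 0.42 [129. 195.] [0.607 0.529 0.   ]
cryo_box 0.87 [113. 271.] [0.399 0.567 0.   ]
cryo_box 0.23 [128. 193.] [0.613 0.531 0.   ]
scene [[0.712, 0.488, -0.505, 1.174], [0.702, -0.511, 0.496, -0.694], [-0.016, -0.708, -0.706, 1.045], [0.0, 0.0, 0.0, 1.0]]
tube_a 0.9 [226. 296.] [ 0.419 -0.314  0.016]
tube_a 0.79 [198. 253.] [ 0.22  -0.275  0.016]
tube_a 0.59 [279. 315.] [ 0.577 -0.256  0.016]
mixer 0.85 [351. 252.] [0.552 0.071 0.   ]
gap_mid 0.77 [355. 225.] [0.552 0.087 0.106]
gap_far 0.92 [376. 238.] [0.63  0.088 0.106]
red_tube 0.61 [332. 220.] [0.486 0.055 0.106]
tip_box 0.82 [138. 346.] [ 0.372 -0.574  0.   ]
clear_bottle 0.77 [310. 356.] [ 0.72  -0.279  0.   ]
clear_bottle 0.75 [229. 296.] [ 0.414 -0.306  0.   ]
tape_roll 0.77 [446. 193.] [0.606 0.525 0.   ]
marker 0.6 [182. 288.] [ 0.288 -0.383  0.   ]
cryo_box 0.71 [407. 162.] [0.392 0.582 0.   ]
cryo_box 0.21 [137. 346.] [ 0.369 -0.577  0.   ]
1.2 [0.16503486 0.52463991 0.25574841] [[-0.954, 0.3, -0.0], [0.3, 0.954, 0.0], [0.0, 0.0, -1.0]]
```

View pics/top0.png

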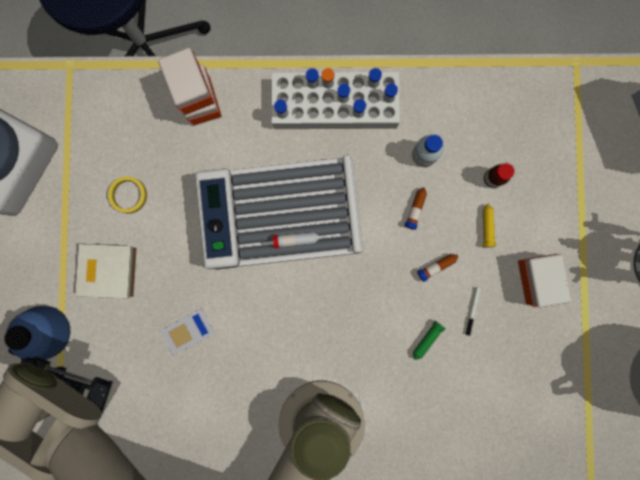

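View pics/scene0.png

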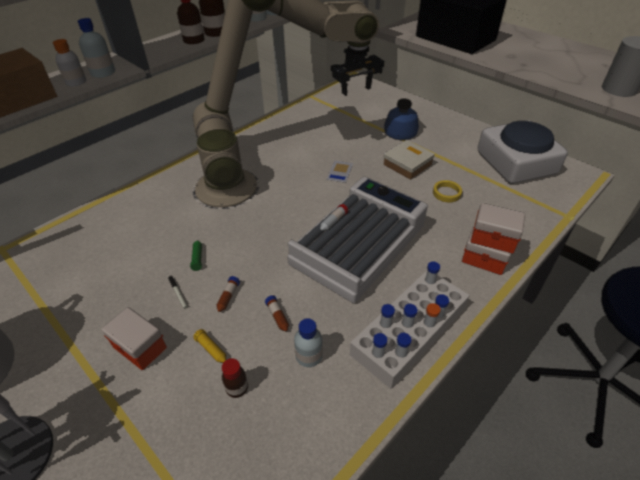

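Run:
```python
from h import *
p=optics.capture("top");im=p["img"].copy()
hsv=cv2.cvtColor(im,cv2.COLOR_RGB2HSV).astype(int)
for n,b in dict(b=(395,180,435,236),a=(410,245,468,287)).items():
    x0,y0,x1,y1=b;h=hsv[y0:y1,x0:x1];
    amber=(h[...,1]>140)&((h[...,0]<20)|(h[...,0]>170))&(h[...,2]>50); blue=(h[...,0]>100)&(h[...,0]<130)&(h[...,1]>120)
    fg=(amber|blue).astype(np.uint8)
    pts=[]
    for m in(amber,blue):
        v,u=np.nonzero(m);pts.append(np.array([u.mean()+x0,v.mean()+y0]));print(n,m.sum(),pts[-1].round(1))
    v,u=np.nonzero(fg);W=np.array([ray(p,(a+x0,c+y0),.017)[:2] for a,c in zip(u,v)])
    (c,s,_)=cv2.minAreaRect((W*1000).astype(np.float32));
    d=ray(p,pts[1],.017)-ray(p,pts[0],.017);d=d[:2]/np.linalg.norm(d[:2])
    t=W@d;mid=(t.min()+t.max())/2;perp=np.array([-d[1],d[0]]);w=W@perp
    print(n,"centre",(mid*d+(w.min()+w.max())/2*perp).round(4),"len",np.ptp(t).round(3),"wid",np.ptp(w).round(3),"yaw cap",np.degrees(np.arctan2(d[1],d[0])).round(1),"rect",c,s)
# mixer: line detection on rollers
g=cv2.cvtColor(im,cv2.COLOR_RGB2GRAY)[150:275,190:365]
l=cv2.createLineSegmentDetector().detect(g)[0][:,0]
A=[]
for x1,y1,x2,y2 in l:
    if np.hypot(x2-x1,y2-y1)<50: continue
    a=ray(p,(x1+190,y1+150),.09);b=ray(p,(x2+190,y2+150),.09);e=b-a
    if abs(e[1])>abs(e[0]): A.append((np.degrees(np.arctan(-e[0]/e[1])).round(1),np.hypot(*e[:2]).round(3),((a+b)/2)[:2].round(3).tolist()))
for q in sorted(A,key=lambda q:q[2][0]):print(q)
save(p,"crop1",(180,140,500,370),2.5)
```

```text
b 170 [418.9 199.9]
b 56 [410.4 224.8]
b centre [ 0.568  -0.2513] len 0.11 wid 0.029 yaw cap 160.7 rect (568.3971557617188, -249.656494140625) (28.450576782226562, 109.82623291015625)
a 166 [445.6 261.6]
a 62 [422.3 274.8]
a centre [ 0.4128 -0.3065] len 0.11 wid 0.029 yaw cap 119.4 rect (411.267578125, -307.22161865234375) (28.33135986328125, 110.49640655517578)
(np.float64(6.0), np.float64(0.212), [0.424, 0.065])
(np.float64(6.2), np.float64(0.267), [0.431, 0.069])
(np.float64(6.2), np.float64(0.285), [0.443, 0.066])
(np.float64(6.1), np.float64(0.283), [0.512, 0.074])
(np.float64(6.2), np.float64(0.256), [0.52, 0.088])
(np.float64(6.0), np.float64(0.144), [0.546, 0.017])
(np.float64(6.2), np.float64(0.281), [0.549, 0.079])
(np.float64(6.2), np.float64(0.281), [0.559, 0.079])
(np.float64(6.3), np.float64(0.282), [0.586, 0.082])
(np.float64(6.3), np.float64(0.253), [0.595, 0.097])
(np.float64(6.3), np.float64(0.257), [0.622, 0.099])
(np.float64(6.2), np.float64(0.257), [0.632, 0.098])
(np.float64(6.2), np.float64(0.283), [0.662, 0.092])
(np.float64(6.2), np.float64(0.187), [0.675, 0.063])
```

View pics/crop1.png

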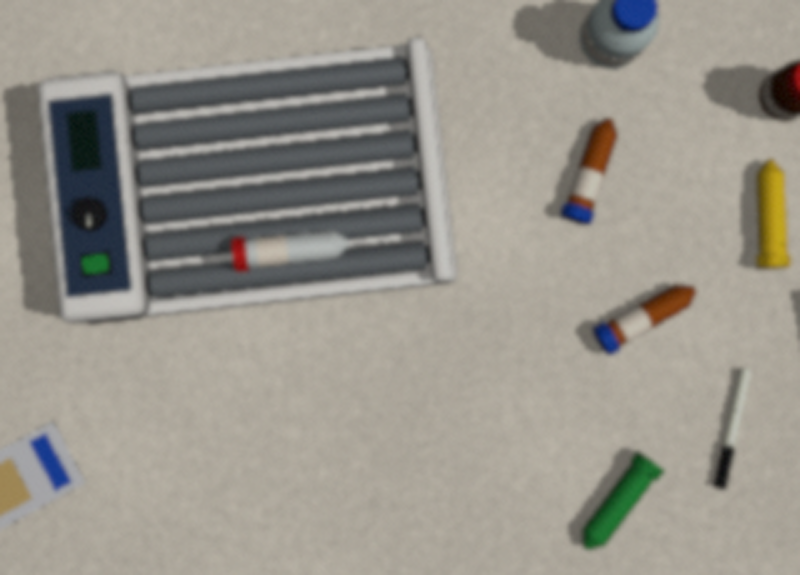

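Candidates in the top picture are (416,206) and (437,266), which are amber with blue caps, plus (428,340) green and (488,226) yellow. The crop confirms that the two amber, blue-capped ones are the tubes to load. The mixer yaw is about 6.2°, with gap_mid near (0.554, 0.081) and the red tube in the nearest gap. I'm going above the tube at (0.568, -0.251) first.

Request:
play_rows --increments '[[[-2,-2,0,0,0,0],[-3.3,-3.3,0,0,0,0],[-3.3,-3.3,0,0,0,0],[-3.3,-3.3,0,0,0,0],[-3.3,-3.3,0,0,0,0]]]' --claw 1 --squeeze 12

```text
t: 1.75
position: [0.2648, 0.3324, 0.2559]
tool_rot: [0.152, 0.988, 0.0, 0.0]
force: [1.0, -0.0, 0.4]
gripper_width: 1.002
grasp_force: 0.0
```

Request:
play_rows --increments '[[[-3.3,-3.3,0,0,0,0],[-3.3,-3.3,0,0,0,0],[-3.3,-3.3,0,0,0,0],[-3.3,-3.3,0,0,0,0],[-3.3,-3.3,0,0,0,0]]]'

```text
t: 2.25
position: [0.3728, 0.1253, 0.256]
tool_rot: [0.152, 0.988, 0.0, 0.0]
force: [0.3, 0.2, 0.6]
gripper_width: 1.001
grasp_force: 0.0
```

Request:
play_rows --increments '[[[-3.3,-3.3,0,0,0,0],[-3.3,-3.3,0,0,0,0],[-3.3,-3.3,0,0,0,0],[-3.3,-3.3,0,0,0,0],[-3.3,-3.3,0,0,0,0]]]'

```text
t: 2.75
position: [0.4807, -0.0818, 0.2559]
tool_rot: [0.152, 0.988, 0.0, 0.0]
force: [-0.2, -0.4, 0.7]
gripper_width: 1.002
grasp_force: 0.0
```

Request:
play_rows --increments '[[[-3.3,-3.3,2,0,0,0],[-3.3,-3.3,4,0,0,0],[-3,-3.1,4,0,0,1.8],[-1,-1,3,0,0,0],[0,0,0,0,0,0]]]'

```text
t: 3.25
position: [0.5405, -0.2006, 0.1356]
tool_rot: [0.168, 0.986, 0.001, -0.003]
force: [-0.6, -0.0, 1.2]
gripper_width: 1.002
grasp_force: 0.0
```

```bash
cat >> h.py <<'E'
def go(X,yaw):
    s=bot.get_state();M=R.from_quat(s["tool_rot"]).as_matrix();X=np.array(X)
    y=np.degrees(np.arctan2(M[1,0],M[0,0]))
    print("t",s["t"],"pos",s["position"].round(4) if hasattr(s["position"],'round') else s["position"],"yaw",y.round(2),"tilt",M[:2,2].round(4),"tool cm",(M.T@(X-s["position"])*100).round(2),"turn z",(y-yaw+180)%360-180, "f",np.round(s["force"],1),"g",s["grasp_force"],s["gripper_width"])
E
python3 - <<'E'
from h import *
p=optics.capture("scene");save(p,"s2",(120,150,440,390),2.5)
for d in optics.place_of(p,"tube_a")[:4]: print(round(d["conf"],2),np.round(d["xy"]),ray(p,d["xy"],.016).round(3))
print("b axis ends",[proj(p,np.array([.568,-.2513,.016])+k*.058*np.array([-.944,.331,0])).round(0) for k in(-1,0,1)],"a",[proj(p,np.array([.4128,-.3065,.016])+k*.058*np.array([-.491,.871,0])).round(0) for k in(-1,0,1)])
go([.568,-.2513,.1],160.7)
E
```

```text
0.95 [211. 346.] [ 0.522 -0.443  0.016]
0.87 [281. 315.] [ 0.581 -0.251  0.016]
0.8 [196. 252.] [ 0.21  -0.276  0.016]
0.78 [222. 296.] [ 0.412 -0.325  0.016]
b axis ends [array([286., 328.]), array([278., 312.]), array([270., 297.])] a [array([219., 309.]), array([227., 293.]), array([235., 278.])]
t 3.35 pos [ 0.5415 -0.1994  0.1401] yaw 160.74 tilt [-0.0003  0.0003] tool cm [-4.22 -4.03  4.01] turn z 0.03745549359402389 f [-1.6 -0.1  1.5] g 0.0 1.0026976940477899
```

View pics/s2.png

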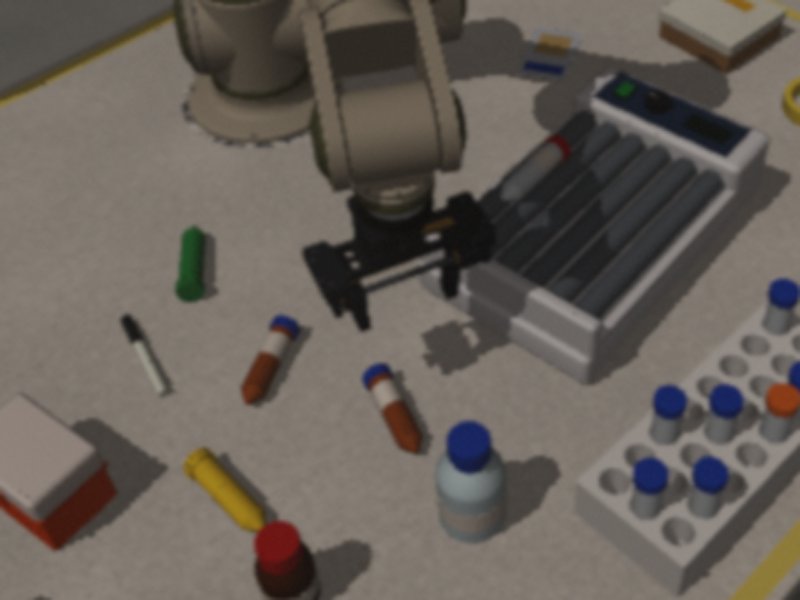

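The picture shows tube b at (278,314) and tube a at (227,295), within about 2 px of the projected model. The gripper is near (275,260), clear of both.

Request:
play_rows --increments '[[[-2.1,-2,1,0,0,0],[-2.3,-2,2,0,0,0],[0,0,1,0,0,0],[0,0,0,0,0,0]]]'

```text
t: 3.75
position: [0.5696, -0.251, 0.0999]
tool_rot: [0.167, 0.986, 0.0, -0.0]
force: [-0.8, -0.1, 0.3]
gripper_width: 0.997
grasp_force: 0.0
```

Run:
```python
from h import *
go([.569,-.252,.0265],160.7)
```

```text
t 3.75 pos [ 0.5696 -0.251   0.0999] yaw 160.77 tilt [-0.0005  0.0006] tool cm [ 0.02 -0.12  7.34] turn z 0.06698323997312627 f [-0.8 -0.1  0.3] g 0.0 0.9967433017240243
```

Request:
play_rows --increments '[[[0,0,2.5,0,0,0],[0,0,2.5,0,0,0],[0,-0.1,1.5,0,0,0],[0,0,0.8,0,0,0],[0,0,0,0,0,0]]]'

```text
t: 4.25
position: [0.5696, -0.252, 0.0273]
tool_rot: [0.167, 0.986, 0.0, 0.0]
force: [-0.5, 0.3, 0.1]
gripper_width: 0.998
grasp_force: 0.0
```

Request:
play_rows --increments '[[[0,0,0,0,0,0],[0,0,0,0,0,0],[0,0,0,0,0,0],[0,0,0,0,0,0],[0,0,0,0,0,0]]]' --claw -1

```text
t: 4.75
position: [0.5696, -0.253, 0.0267]
tool_rot: [0.167, 0.986, -0.0, 0.0]
force: [0.2, -0.5, 0.1]
gripper_width: 0.568
grasp_force: 0.0
```

Request:
play_rows --increments '[[[0,0,0,0,0,0],[0,0,0,0,0,0],[0,0,0,0,0,0],[0,0,0,0,0,0],[0,0,0,0,0,0]]]'

```text
t: 5.25
position: [0.5695, -0.253, 0.0265]
tool_rot: [0.167, 0.986, -0.0, -0.0]
force: [-0.5, -0.3, -0.3]
gripper_width: 0.327
grasp_force: 12.0
```

Request:
play_rows --increments '[[[0,0,-2,0,0,0],[0,0,-4,0,0,0],[0,0,-4,0,0,0],[0,0,-4,0,0,0],[0,0,-3,0,0,7]]]'

```text
t: 5.75
position: [0.5697, -0.253, 0.1992]
tool_rot: [0.228, 0.974, -0.0, 0.001]
force: [0.2, -0.3, -1.5]
gripper_width: 0.328
grasp_force: 12.0
```

Request:
play_rows --increments '[[[0,0,0,0,0,8],[0,0,0,0,0,8],[0,0,0,0,0,8],[0,0,0,0,0,8],[0,0,0,0,0,8]]]'

```text
t: 6.25
position: [0.5694, -0.2528, 0.1963]
tool_rot: [0.549, 0.836, 0.0, -0.0]
force: [-0.4, 0.1, -1.0]
gripper_width: 0.333
grasp_force: 12.0
```

Request:
play_rows --increments '[[[0,0,0,0,0,8],[0,0,0,0,0,7],[0,0,0,0,0,2.5],[0,0,0,0,0,0]]]'

```text
t: 6.65
position: [0.5695, -0.2529, 0.1963]
tool_rot: [0.668, 0.744, -0.0, -0.0]
force: [0.3, 0.3, -1.2]
gripper_width: 0.333
grasp_force: 12.0
```

Run:
```python
from h import *
go([.631,.088,.2],96.2)
p=optics.capture("scene");save(p,"s3",(200,130,440,310),3.2)
```

```text
t 6.65 pos [ 0.5695 -0.2529  0.1963] yaw 96.22 tilt [-0.0004  0.0003] tool cm [33.22  9.81 -0.36] turn z 0.020493157911005255 f [ 0.3  0.3 -1.2] g 11.99923574924469 0.33275075207125976
```

View pics/s3.png

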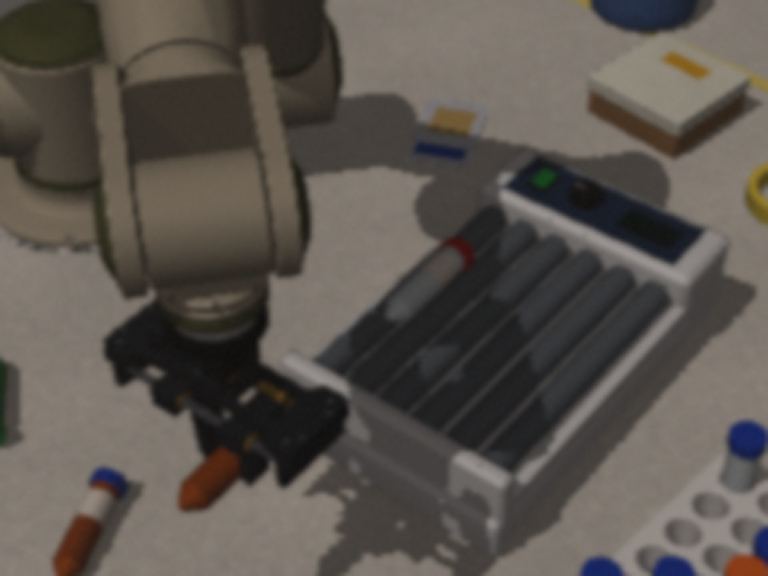

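The picture shows the tube gripped and level, parallel to the rollers. The red tube is untouched.

Request:
play_rows --increments '[[[2.2,0.6,0,0,0,0],[4.2,1.2,0,0,0,0],[4.2,1.2,0,0,0,0],[4.2,1.2,0,0,0,0],[4.2,1.2,0,0,0,0]]]'

```text
t: 7.2
position: [0.6026, -0.0565, 0.1966]
tool_rot: [0.667, 0.745, 0.0, -0.0]
force: [0.5, -0.6, -0.9]
gripper_width: 0.329
grasp_force: 12.0
```

Request:
play_rows --increments '[[[4.2,1.2,0,0,0,0],[4.2,1.2,0,0,0,0],[4.0,1.2,0,0,0,0],[1.8,0.8,2,0,0,0],[0,0,1.6,0,0,0]]]'

```text
t: 7.7
position: [0.631, 0.0907, 0.1598]
tool_rot: [0.666, 0.746, 0.0, 0.0]
force: [-0.1, -0.8, -0.9]
gripper_width: 0.327
grasp_force: 12.0
```

Request:
play_rows --increments '[[[0,0,0,0,0,0],[0,0,0,0,0,0]]]'

```text
t: 7.9
position: [0.631, 0.0874, 0.1609]
tool_rot: [0.667, 0.745, -0.0, -0.0]
force: [-0.6, 0.4, -0.1]
gripper_width: 0.327
grasp_force: 12.0
```

Run:
```python
from h import *
go([.631,.088,.117],96.2)
p=optics.capture("scene")
cy,sy=np.cos(np.radians(6.2)),np.sin(np.radians(6.2))
im=p["img"].copy()
def W(x,y,z): return [.554+x*cy-y*sy,.081+x*sy+y*cy,z]
for x in(-95,-57,-19,19,57,95):
    a,b=[tuple(int(round(v*8)) for v in proj(p,W(x/1e3,y,.097))) for y in(-.14,.14)]
    cv2.line(im,a,b,(255,255,0),1,cv2.LINE_AA,3)
p["img"]=im;save(p,"s4",(280,150,450,300),4.5)
```

```text
t 7.9 pos [0.631  0.0874 0.1609] yaw 96.26 tilt [-0.0001 -0.0001] tool cm [0.05 0.01 4.39] turn z 0.062504273747237 f [-0.6  0.4 -0.1] g 11.998784244060516 0.32713247566581277
```

View pics/s4.png

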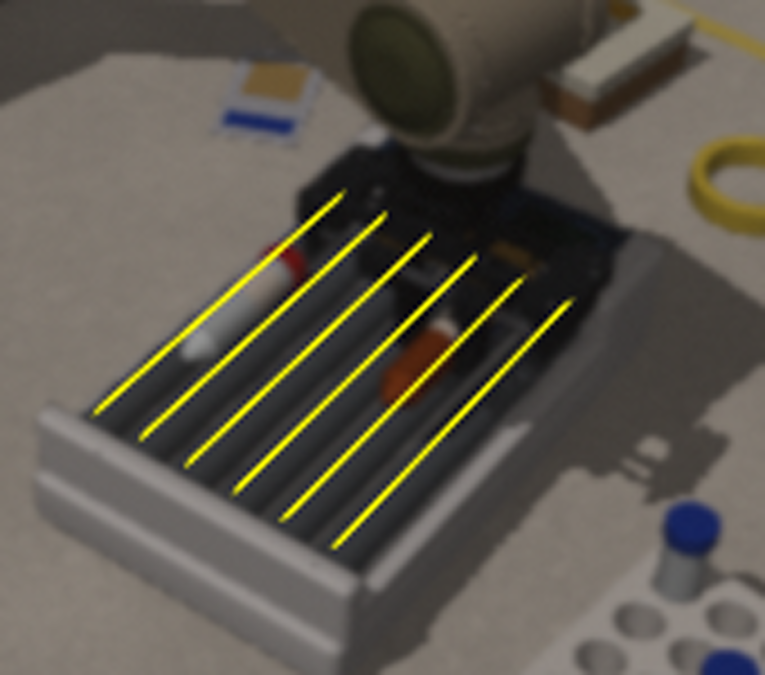

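The overlaid roller axes sit on the rollers, and the red tube lies midway between the first two lines. The held tube is above the far gap, so I'm lowering it.

Request:
play_rows --increments '[[[0,0,1.5,0,0,0],[0,0,1.5,0,0,0],[0,0,0.7,0,0,0],[0,0,0.3,0,0,0],[0,0,0.1,0,0,0]]]'

```text
t: 8.45
position: [0.6312, 0.0874, 0.1201]
tool_rot: [0.668, 0.744, 0.0, 0.0]
force: [0.6, -0.0, -0.4]
gripper_width: 0.327
grasp_force: 12.0
```

Request:
play_rows --increments '[[[0,0,0.1,0,0,0],[0,0,0.1,0,0,0],[0,0,0,0,0,0],[0,0,0,0,0,0]]]'

```text
t: 8.85
position: [0.631, 0.0878, 0.1177]
tool_rot: [0.668, 0.745, 0.0, 0.0]
force: [-0.2, 0.2, -0.7]
gripper_width: 0.329
grasp_force: 12.0
```

No contact yet, so I'm lowering in small steps while watching the force.

Request:
play_rows --increments '[[[0,0,0.1,0,0,0],[0,0,0,0,0,0],[0,0,0,0,0,0]]]'

```text
t: 9.15
position: [0.631, 0.0877, 0.1169]
tool_rot: [0.668, 0.745, 0.0, 0.0]
force: [-1.5, -0.6, 3.7]
gripper_width: 0.329
grasp_force: 12.0
```

Request:
play_rows --increments '[[[0,0,0.1,0,0,0],[0,0,0,0,0,0],[0,0,0,0,0,0]]]'

```text
t: 9.45
position: [0.631, 0.0877, 0.1166]
tool_rot: [0.668, 0.745, 0.0, 0.0]
force: [-4.1, -0.3, 7.9]
gripper_width: 0.331
grasp_force: 12.0
```

Contact is at the expected height, with a slight +x offset. I'm easing back 1 mm and opening partway.

Request:
play_rows --increments '[[[0,-0.1,0,0,0,0],[0,0,0,0,0,0]]]'

```text
t: 9.65
position: [0.6308, 0.0877, 0.1166]
tool_rot: [0.668, 0.745, 0.001, 0.001]
force: [0.8, -0.6, 5.1]
gripper_width: 0.33
grasp_force: 12.0
```

Request:
play_rows --increments '[[[0,0,0,0,0,0],[0,0,0,0,0,0],[0,0,0,0,0,0],[0,0,0,0,0,0],[0,0,0,0,0,0]]]' --claw 0.15

```text
t: 10.15
position: [0.6299, 0.0876, 0.1153]
tool_rot: [0.668, 0.745, -0.0, -0.0]
force: [-0.3, -0.7, 0.7]
gripper_width: 0.575
grasp_force: 0.0
```

Request:
play_rows --increments '[[[0,0,-1,0,0,0],[0,0,-2,0,0,0],[0,0,-4,0,0,0],[0,0,-3,0,0,0],[0,0,0,0,0,0]]]'

```text
t: 10.65
position: [0.6313, 0.0876, 0.221]
tool_rot: [0.668, 0.745, 0.003, 0.004]
force: [-1.3, 0.3, 0.1]
gripper_width: 0.575
grasp_force: 0.0
```

Run:
```python
from h import *
go([.4128,-.3065,.2],119.4)
```

```text
t 10.65 pos [0.6313 0.0876 0.221 ] yaw 96.24 tilt [ 0.0091 -0.0004] tool cm [-36.8  -26.02   1.91] turn z -23.158234279497037 f [-1.3  0.3  0.1] g 0.0 0.5749902573548588
```

Request:
play_rows --increments '[[[-2,-1.4,0,0,0,0],[-3.7,-2.6,0,0,0,0],[-3.7,-2.6,0,0,0,0],[-3.7,-2.6,0,0,0,0],[-3.7,-2.6,0,0,0,0]]]' --claw 1

```text
t: 11.15
position: [0.5296, -0.0934, 0.2154]
tool_rot: [0.667, 0.745, -0.0, -0.0]
force: [0.9, -0.5, -0.5]
gripper_width: 0.985
grasp_force: 0.0
```

Request:
play_rows --increments '[[[-3.7,-2.6,0,0,0,0],[-3.7,-2.6,0,0,0,0],[-3.7,-2.6,0,0,0,0],[-3.7,-2.6,0,0,0,0],[-3.5,-2.6,0,0,0,0]]]'

```text
t: 11.65
position: [0.4202, -0.2897, 0.2155]
tool_rot: [0.668, 0.744, 0.0, -0.0]
force: [1.2, 0.0, -1.1]
gripper_width: 0.996
grasp_force: 0.0
```

Request:
play_rows --increments '[[[-1.5,-1,2,0,0,-4],[0,0,3,0,0,-7.5],[0,0,3,0,0,-7.5],[0,0,2,0,0,-4.2],[0,0,0,0,0,0]]]'

```text
t: 12.15
position: [0.4122, -0.3033, 0.1133]
tool_rot: [0.504, 0.864, 0.001, -0.003]
force: [0.4, 1.6, 0.5]
gripper_width: 1.001
grasp_force: 0.0
```

Run:
```python
from h import *
go([.4128,-.3065,.0265],119.4)
q=optics.capture("top");save(q,"crop5a",(185,140,385,280),4)
for d in optics.place_of(q,"tube_a")[:5]: print(d["conf"],np.round(d["xy"]),ray(q,d["xy"],.106).round(3))
p=optics.capture("scene")
for d in optics.place_of(p,"tube_a")[:6]: print(d["conf"],np.round(d["xy"]),ray(p,d["xy"],.106).round(3))
```

```text
t 12.15 pos [ 0.4122 -0.3033  0.1133] yaw 119.45 tilt [-0.0036  0.0041] tool cm [-0.35 -0.1   8.68] turn z 0.05327190415664518 f [0.4 1.6 0.5] g 0.0 1.0014151051170415
0.97 [287. 182.] [0.622 0.086 0.106]
0.8 [486. 226.] [ 0.511 -0.409  0.106]
0.76 [378. 238.] [0.635 0.09  0.106]
0.63 [197. 254.] [ 0.305 -0.313  0.106]
0.56 [210. 343.] [ 0.571 -0.463  0.106]
0.55 [225. 296.] [ 0.482 -0.351  0.106]
```

View pics/crop5a.png

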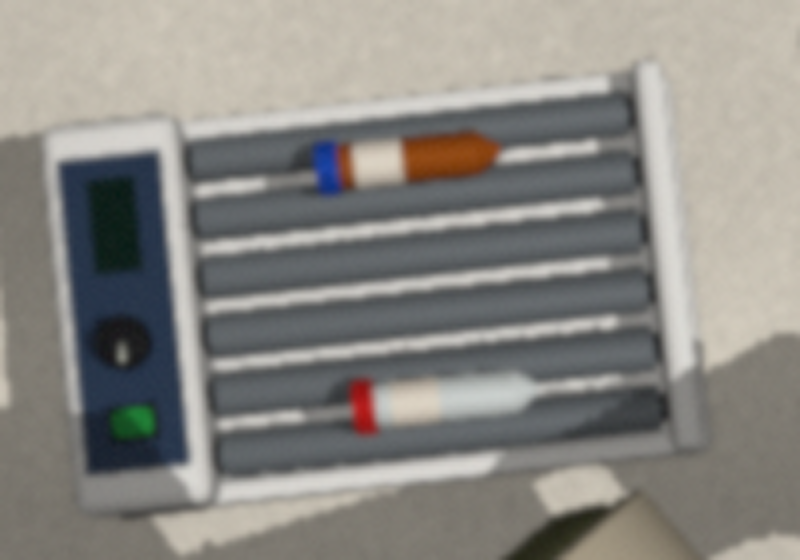

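The first tube (crop centre 405,162) is seated lengthwise in the far gap, and the red tube is unmoved. Now for tube a.

Request:
play_rows --increments '[[[-0.1,0,2,0,0,0],[0,0,3,0,0,0],[0,0,2,0,0,0],[0,0,0.5,0,0,0],[0,0,0,0,0,0]]]'

```text
t: 12.85
position: [0.4139, -0.3053, 0.041]
tool_rot: [0.504, 0.863, -0.0, 0.0]
force: [0.3, 0.1, 0.3]
gripper_width: 1.005
grasp_force: 0.0
```

Run:
```python
from h import *
go([.4128,-.3065,.0265],119.4)
```

```text
t 12.85 pos [ 0.4139 -0.3053  0.041 ] yaw 119.41 tilt [ 0.0003 -0.0003] tool cm [-0.05 -0.16  1.45] turn z 0.008633686893034564 f [0.3 0.1 0.3] g 0.0 1.0048652713223258
```

Request:
play_rows --increments '[[[0,-0.1,0.8,0,0,0],[0,0,0.6,0,0,0],[0,0,0,0,0,0],[0,0,0,0,0,0]]]'

```text
t: 13.25
position: [0.4129, -0.3057, 0.0267]
tool_rot: [0.504, 0.864, -0.0, 0.0]
force: [-0.3, -0.5, -0.2]
gripper_width: 0.997
grasp_force: 0.0
```

Request:
play_rows --increments '[[[0,0,0,0,0,0],[0,0,0,0,0,0],[0,0,0,0,0,0],[0,0,0,0,0,0],[0,0,0,0,0,0]]]' --claw -1

```text
t: 13.75
position: [0.4128, -0.3056, 0.0266]
tool_rot: [0.504, 0.864, -0.0, 0.0]
force: [-0.9, -0.4, -0.3]
gripper_width: 0.567
grasp_force: 0.0
```

Request:
play_rows --increments '[[[0,0,0,0,0,0],[0,0,0,0,0,0],[0,0,0,0,0,0],[0,0,0,0,0,0],[0,0,0,0,0,0]]]'

```text
t: 14.25
position: [0.4128, -0.3056, 0.0265]
tool_rot: [0.504, 0.864, -0.0, -0.0]
force: [0.2, -0.3, -0.7]
gripper_width: 0.33
grasp_force: 12.0
```

Request:
play_rows --increments '[[[0,0,-2,0,0,0],[0,0,-4,0,0,0],[0,0,-4,0,0,0],[0,0,-4,0,0,0],[0,0,-3,0,0,4]]]'

```text
t: 14.75
position: [0.4129, -0.3056, 0.199]
tool_rot: [0.534, 0.845, -0.0, 0.001]
force: [0.5, -0.5, -0.6]
gripper_width: 0.332
grasp_force: 12.0
```

Request:
play_rows --increments '[[[0,0,-1,0,0,7],[0,0,0,0,0,7],[0,0,0,0,0,5.2],[0,0,0,0,0,0]]]'

```text
t: 15.15
position: [0.4127, -0.3055, 0.2065]
tool_rot: [0.668, 0.744, 0.0, -0.0]
force: [0.2, 0.3, -0.3]
gripper_width: 0.328
grasp_force: 12.0
```

Run:
```python
from h import *
go([.5545,.0794,.2],96.2)
```

```text
t 15.15 pos [ 0.4127 -0.3055  0.2065] yaw 96.19 tilt [-0.0002  0.0002] tool cm [36.73 18.25  0.65] turn z -0.005817239302132293 f [ 0.2  0.3 -0.3] g 11.999107003211975 0.3282440360446882
```

Request:
play_rows --increments '[[[2,1,0,0,0,0],[3.9,1.9,0,0,0,0],[3.9,1.9,0,0,0,0],[3.9,1.9,0,0,0,0],[3.9,1.9,0,0,0,0]]]'

```text
t: 15.65
position: [0.4794, -0.1196, 0.2064]
tool_rot: [0.667, 0.745, -0.0, -0.0]
force: [0.2, 0.0, -1.1]
gripper_width: 0.328
grasp_force: 12.0
```

Request:
play_rows --increments '[[[3.9,1.9,0,0,0,0],[3.9,1.9,0,0,0,0],[3.9,1.9,0,0,0,0],[3.9,1.9,0,0,0,0],[2.5,1.4,1,0,0,0]]]'

```text
t: 16.15
position: [0.5497, 0.0711, 0.1972]
tool_rot: [0.666, 0.746, 0.001, 0.001]
force: [0.0, -0.6, -0.9]
gripper_width: 0.33
grasp_force: 12.0
```

Request:
play_rows --increments '[[[1,0.6,2,0,0,0],[0,0,1.5,0,0,0],[0,0,0,0,0,0],[0,0,0,0,0,0]]]'

```text
t: 16.55
position: [0.5539, 0.0788, 0.1618]
tool_rot: [0.667, 0.745, -0.0, -0.0]
force: [0.8, -0.1, -0.4]
gripper_width: 0.322
grasp_force: 12.0
```

Run:
```python
from h import *
go([.5545,.0794,.118],96.2)
```

```text
t 16.55 pos [0.5539 0.0788 0.1618] yaw 96.31 tilt [-0.0003 -0.    ] tool cm [0.05 0.06 4.38] turn z 0.10744746248428783 f [ 0.8 -0.1 -0.4] g 11.998214274644852 0.3216555313364703
```

Request:
play_rows --increments '[[[0,0,1.5,0,0,0],[0,0,1.5,0,0,0],[0,0,0.8,0,0,0],[0,0,0.5,0,0,0],[0,0,0,0,0,0]]]'

```text
t: 17.05
position: [0.554, 0.0788, 0.1186]
tool_rot: [0.668, 0.745, 0.0, 0.0]
force: [0.3, 0.2, -1.0]
gripper_width: 0.327
grasp_force: 12.0
```

Request:
play_rows --increments '[[[0,0,0.1,0,0,0],[0,0,0,0,0,0],[0,0,0,0,0,0]]]'

```text
t: 17.35
position: [0.5541, 0.079, 0.1179]
tool_rot: [0.668, 0.745, 0.0, 0.0]
force: [0.9, -1.6, -0.5]
gripper_width: 0.328
grasp_force: 12.0
```

Request:
play_rows --increments '[[[0,0,0.1,0,0,0],[0,0,0,0,0,0],[0,0,0,0,0,0]]]'

```text
t: 17.65
position: [0.5546, 0.079, 0.1172]
tool_rot: [0.668, 0.745, 0.001, 0.001]
force: [2.6, 0.6, 4.7]
gripper_width: 0.328
grasp_force: 12.0
```

Request:
play_rows --increments '[[[0,0.1,0.05,0,0,0],[0,0,0,0,0,0],[0,0,0,0,0,0]]]'

```text
t: 17.95
position: [0.5553, 0.079, 0.1168]
tool_rot: [0.668, 0.745, 0.0, 0.001]
force: [0.1, -0.2, 6.7]
gripper_width: 0.324
grasp_force: 12.0
```

Request:
play_rows --increments '[[[0,0,0,0,0,0],[0,0,0,0,0,0],[0,0,0,0,0,0],[0,0,0,0,0,0],[0,0,0,0,0,0]]]' --claw 0.15

```text
t: 18.45
position: [0.5547, 0.0791, 0.1159]
tool_rot: [0.668, 0.745, -0.0, -0.0]
force: [0.7, -0.0, -0.4]
gripper_width: 0.576
grasp_force: 0.0
```

Request:
play_rows --increments '[[[0,0,-1,0,0,0],[0,0,-2,0,0,0],[0,0,-4,0,0,0],[0,0,-4,0,0,0],[0,0,-2,0,0,0]]]'

```text
t: 18.95
position: [0.5554, 0.0791, 0.2503]
tool_rot: [0.668, 0.745, 0.002, 0.002]
force: [-0.3, -0.5, 0.0]
gripper_width: 0.574
grasp_force: 0.0
```

Request:
play_rows --increments '[[[-4,-3,0,0,0,0],[-4,-3,0,0,0,0],[-4,-3,0,0,0,0],[-4,-3,0,0,0,0],[-4,-3,0,0,0,0]]]'

```text
t: 19.45
position: [0.4262, -0.1373, 0.2469]
tool_rot: [0.667, 0.745, 0.0, 0.001]
force: [0.4, -0.9, -0.1]
gripper_width: 0.575
grasp_force: 0.0
```

Request:
play_rows --increments '[[[-4,-1,0,0,0,0],[-4,-1,0,0,0,0],[-3,0,0,0,0,0],[0,0,0,0,0,0],[0,0,0,0,0,0]]]'

```text
t: 19.95
position: [0.4194, -0.2475, 0.2463]
tool_rot: [0.668, 0.744, 0.0, -0.0]
force: [-0.1, 0.8, 0.3]
gripper_width: 0.576
grasp_force: 0.0
```

Run:
```python
from h import *
q=optics.capture("top");save(q,"end",(170,120,510,375),2.3)
```

```text
(no output)
```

View pics/end.png

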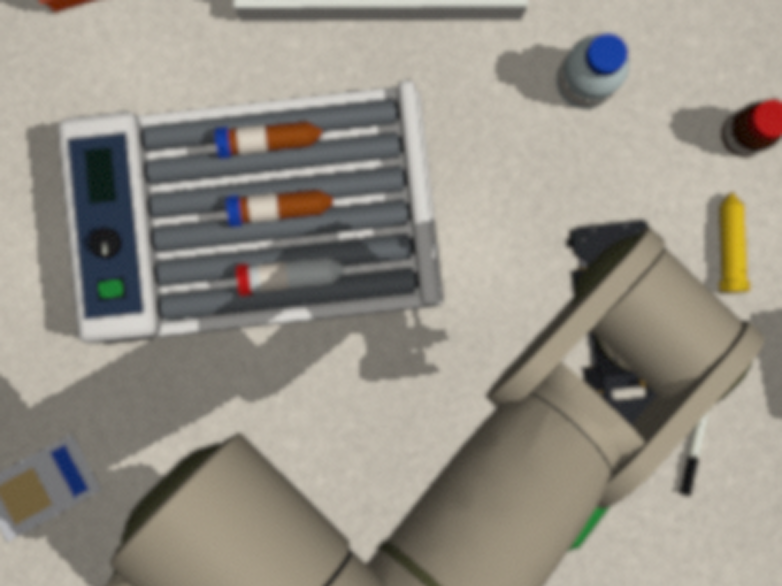

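The amber tubes lie in the far gap (270,137) and the middle gap (280,206). The red tube is in place and nothing else has moved.

```bash
python3 -c "
from cell import job;print(job.job_done())"
```

```text
the job is handed in; nothing more can be done
None
```

Both amber tubes lie lengthwise on the roller mixer, one in the middle gap and one in the far gap; the final picture shows the red-capped tube and its neighbours in place, and the job was handed in at about 20 s.

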